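# Raise the router's guard window to the index tab

## Robot

A 7-joint arm with a two-finger parallel gripper is mounted at the origin on the work surface. World frame = base frame: x ahead of the robot, y to its left, z up, the work surface at z = 0. Lengths are in mm, angles in degrees, forces in N, time in s.
With the tool pointing down it reaches from about 400 to 850 mm from the base axis. Payload 4.4 kg.
Tool frame: the origin (TCP) lies at the very end of the fingers, on their centre line; the grasp point (between the pads) lies 19 mm behind it (robot.pinch_z is the distance from the TCP to the grasp point, in mm); z points along the fingers, y is the line along which they close (so a half turn about z gives the same grasp; the last joint's range is limited). The gripper opens to 94 mm and grips with 3 to 60 N. Pads are 16 mm wide; open, the fingers measure 119 mm over their backs; the gripper's body (75 mm by 177 mm) begins 78 mm behind the grasp point.
Start: joints at [-69.259, 36.005, 2.206, 86.941, -1.547, 57.084, -1.146], TCP at [269.644, 591.448, 205.478] pointing down, gripper open.
Joint ranges: [-175.42, 175.42], [-21.48, 121.26], [-71.46, 75.88], [10.55, 141.38], [-63.04, 243.04], [13.31, 113.54], [-168.57, 168.57]. Speed limits (degrees/s): [147.25, 147.25, 180, 180, 180, 180, 180].

## Interface

Orientations are given as a 3x3 rotation matrix whose columns are the frame's x, y, z axes.
In Python, from plant import robot gives the robot as it stands. The module is installed in compiled form; this text tells all that it offers.
- The arm moves only by the tool drive_tool, never from a script. Its argument "motion" is a list that holds one entry, the list of rows, each a list of 7 numbers: the turn, a rotation vector about the tool's x, y, z in degrees, then the shift along the tool's x, y, z in mm, then the gripper command: -1 is fully open, 1 is shut, values between are in proportion. A call has 1 to 5 rows; each row shifts and turns the commanded pose from where the row before left it, along the tool's axes as they then stand; what a row does not reach is not made up. A row lasts 1/12 s, in which the tool goes at most 41.7 mm and 7.16 degrees, less where a joint would pass 70% of its speed; a pose out of reach is approached as far as the arm can. A call with a gripper value outside its range is refused whole. The fingers move at their own pace and stop on an object; "force" is the grip in N (left out, the last holds). Time passes only in rows, so rows that do not move let the fingers close. It gives the time, the measured TCP pose, the force, the opening and the grip force at its end, in the units of the state.
- robot.observe(): the state, without advancing time (a new reading comes with each control period).
- robot.read_camera(name): name is "scene" or "top" or "wrist"; returns the picture (420x560x3 uint8, red, green, blue); there is no depth.
- robot.camera_model(name): a dict with "fx", "fy", "cx", "cy" (pixels), "D" ([k1, k2, p1, p2, k3] as OpenCV has them; the pictures are not rectified), "origin" and "orientation" of the camera in the world. Camera axes: x right, y up, looking along -z (the intrinsics and any distortion apply to the point x, -y, -z); pixel columns grow to the right and rows downward; lengths in mm; the calibration is good to about 2 mm. A picture is of the moment at which its call begins: read the wrist's pose just before it. camera_model takes no time and is no camera call; for the wrist camera it gives the pose at the moment of the call.
- robot.close_job(): hands the job in; it is judged then, once.
The state is a dict: "time": time; "joint_pos": joint angles; "qd": joint speeds; "effort": joint torques, N m; "position": TCP position; "eef_rot": TCP orientation; "contact_force": force on the tool from outside, world axes, zero at the start; "wrist_torque": the same for the moment, N m; "grip_width": finger opening in mm; "grip_force": force on a finger pad.
Only numpy, scipy, OpenCV 4.12 (cv2) and the standard library are available. Lean on these libraries where they do the work, as an engineer would, in place of code of your own. Each camera call takes 0.05 s, during which the arm holds its last target. There are 200 camera calls.

## Task

The benchtop router has stopped and its counterweighted guard window needs opening to the set height. Put your fingertips beneath the lip along the window's bottom edge and push it up gently until the lip is level with the index tab clamped to the right-hand post, then take your hand away and leave the window standing there. Push only from beneath: do not pinch the lip or fling the window, and leave the tab and the things on the bench where they are.

Things in the scene. Friction and masses are not known exactly. Their poses are not given: they have to be found in the camera images.
- machine: Benchtop router fixed on the bench, front facing the robot: plinth 460 mm wide (y), 370 deep (x), 135 high. Origin on the bench at the middle of the plinth's upright front face; x into the machine, y left, z up. Two 30 mm posts, 215 left and right of the middle, lean back 30 degrees from the front edge to 585 above the bench; the clear window runs between them. The space under the lip is free.
- window (a joint): How far the window has slid up its leaning guides, m: 0 shut, 0.21 fully up. Counterweighted: it stays where it is left; about 2 to 5 N along the guides moves it either way. It starts between 0 and 0.04.
- lip (a point): Level lip along the window's bottom edge: 384 mm long (y), stands out 45, 16 thick. Origin: middle of its front edge, 8 mm above the underside, which is set back 1.5 mm: fingers held upright meet only the front edge, tilted 20 degrees or more they get beneath. Axes: z up the guides (30 degrees back from vertical), y left, x inwards. Shut: origin 177 mm above the bench, 28 before the plinth.
- tab: Index tab: steel plate 30 mm wide, 16 thick, black thumbscrew above it, clamped on the front of the right-hand (-y) post just past the lip's right end. Origin: middle of its front edge at half thickness; axes as lip. Level when lip has z = 0 in this frame (lip origin then 215 mm to its left, front edges in one line). It stands at window travel 0.09 to 0.155.
- trimmer: Hand-held trim router standing upright on the bench in front of one post (70 to 120 mm before the plinth's face, 250 to 300 to the side of its middle), 90 mm across, 191 high, teal-grey head; origin under its centre.
- pot: Steel pot of pencils standing likewise in front of the other post, 72 mm across, 165 high with the pencils; origin under its centre.
- wrench: Steel wrench 150 mm long lying flat on the bench, 150 to 190 mm in front of the plinth; origin under its middle.

How it is judged (in metres and radians):
On the way:
1. the fingers push on the underside of the lip and the window has risen more than 30 mm (contact force between the fingers and window_c0 above 0.5 N and distance of lip from where it was at the start of the episode above 0.03 m), for 0.1 s.
At the end, for the whole second after the job is handed in: The lip stands level with the index tab within 10 mm along the guides, at rest with nothing holding it, and the tab has not shifted by more than 4 mm (z of lip in the frame of tab between -0.01 and 0.01 m and velocity of joint window between -0.005 and 0.005 m/s and distance of tab from where it was at the start of the episode below 0.004 m); the robot touches nothing.
It fails at once if the lip is pinched: fingers press on its upper face and its underside at once (contact force between the fingers and window_c0 above 1 N and contact force between the fingers and window_c1 above 1 N).
It fails at once if the window is flung (faster than 0.35 m/s) (velocity of joint window above 0.35 m/s or velocity of joint window below -0.35 m/s).
It fails at once if the tab is shifted by more than 4 mm (distance of tab from where it was at the start of the episode above 0.004 m).
It fails at once if the trim router, pot or wrench is moved by more than 30 mm or tipped (distance of any of trimmer, pot, wrench from where it was at the start of the episode above 0.03 m or angle between any of trimmer, pot's own z axis and vertical above 0.4 rad).
It also fails if it takes over 42 s, if anything falls off the work surface, if the arm or the gripper's body presses on something with over 40 N, if the wrist force passes 120 N, or if a joint passes its speed limit or range.

## Working session

There is one attempt and no reset: what is moved stays moved. The work goes in short steps, Python scripts to look and compute and a tool call to move; the robot and the scene stay as the last step left them, time stands still between calls to the robot, and variables do not carry over. Pictures are saved under pics/ and viewed, at most 10 in all, crops included, and the job is handed in when it is done.

Besides the shell and the picture viewer there is one more tool, called after "Emit:" as name(argument=value, ...), one argument or row to a line, values as JSON. drive_tool: Moves the arm, as the interface text tells. Its arguments: {"type":"object","properties":{"motion":{"type":"array","items":{"type":"array","items":{"type":"array","items":{"type":"number"}}}},"force":{"type":"number"}},"required":["motion"]}

```bash
mkdir -p pics; python3 - <<'E'
from plant import robot
import cv2,numpy as np
np.set_printoptions(precision=4,suppress=True)
s=robot.observe();print(s)
for n in("scene","top"):
    im=robot.read_camera(n);cv2.imwrite(f"pics/{n}0.png",im[...,::-1]);print(n,robot.camera_model(n))
E
```

```text
{'time': 0.0, 'joint_pos': array([-69.2602,  36.0566,   2.2013,  86.9957,  -1.5468,  57.0831,
        -1.145 ]), 'qd': array([-0.0161,  0.0647, -0.0452, -0.0494, -0.0067,  0.0252, -0.0351]), 'effort': array([ -0.0012, -54.9702,   1.1432, -18.6643,  -0.0522,   0.0236,
         0.0002]), 'position': array([269.3415, 590.8425, 204.5815]), 'eef_rot': array([[-0.9099,  0.4148, -0.0008],
       [ 0.4148,  0.9099, -0.0017],
       [-0.    , -0.0018, -1.    ]]), 'contact_force': array([ 0.0328,  0.9853, -0.779 ]), 'wrist_torque': array([ 0.012, -0.001,  0.018]), 'grip_force': 0.0, 'grip_width': 93.94611467408974}
scene {'fx': 425.73427853464244, 'fy': 425.73427853464244, 'cx': 278.7159492682606, 'cy': 207.5670817256393, 'D': array([0.0298, 0.    , 0.    , 0.    , 0.    ]), 'origin': array([ 534.3448, -453.9156,  929.1772]), 'orientation': array([[ 0.997 ,  0.0635, -0.0443],
       [-0.077 ,  0.8716, -0.4841],
       [ 0.0079,  0.486 ,  0.8739]])}
top {'fx': 453.77469192356796, 'fy': 453.77469192356796, 'cx': 275.3627501429947, 'cy': 203.37611095839574, 'D': array([-0.058,  0.   ,  0.   ,  0.   ,  0.   ]), 'origin': array([ 494.9571,   -1.1859, 1079.159 ]), 'orientation': array([[-0.0168,  0.9973, -0.0711],
       [-0.9999, -0.0169, -0.0017],
       [-0.0029,  0.0711,  0.9975]])}
```

View pics/scene0.png

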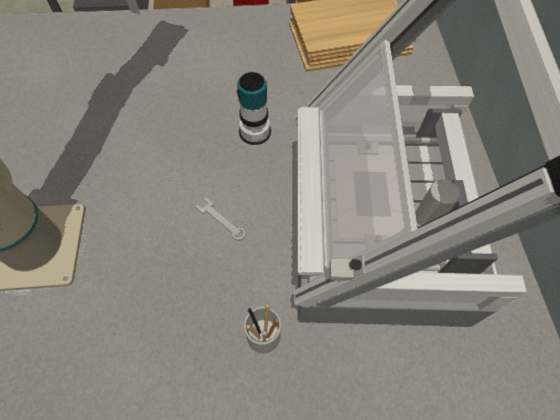

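View pics/top0.png

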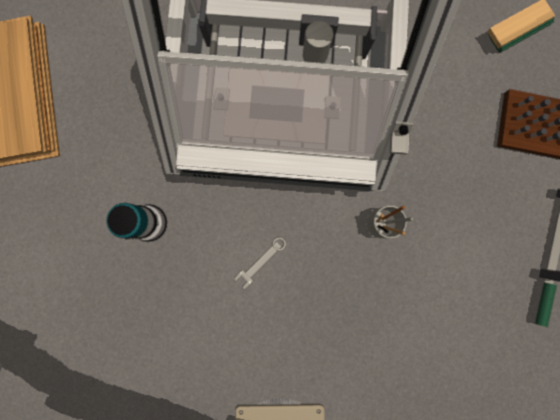

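The scene view shows the lip at about x 300–322, y 108–272, with the tab near (347,268). In the top view the lip's front edge runs (177,168)–(375,185), the tab is near (400,142), the trimmer is on the left, the pot on the right and the wrench in the middle. I'll zoom in on the edges.

```bash
python3 - <<'E'
import cv2,numpy as np
t=cv2.imread("pics/top0.png")[115:200,165:425];s=cv2.imread("pics/scene0.png")[95:305,285:385]
t=cv2.resize(t,None,fx=3,fy=3,interpolation=cv2.INTER_CUBIC)
s=cv2.rotate(cv2.resize(s,None,fx=3,fy=3,interpolation=cv2.INTER_CUBIC),cv2.ROTATE_90_COUNTERCLOCKWISE)
c=np.zeros((560,780,3),np.uint8);c[:255,:780]=t;c[260:560,:630]=s
c=cv2.convertScaleAbs(c,alpha=1.0)
cv2.imwrite("pics/crop.png",c)
E
```

```text
(no output)
```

View pics/crop.png

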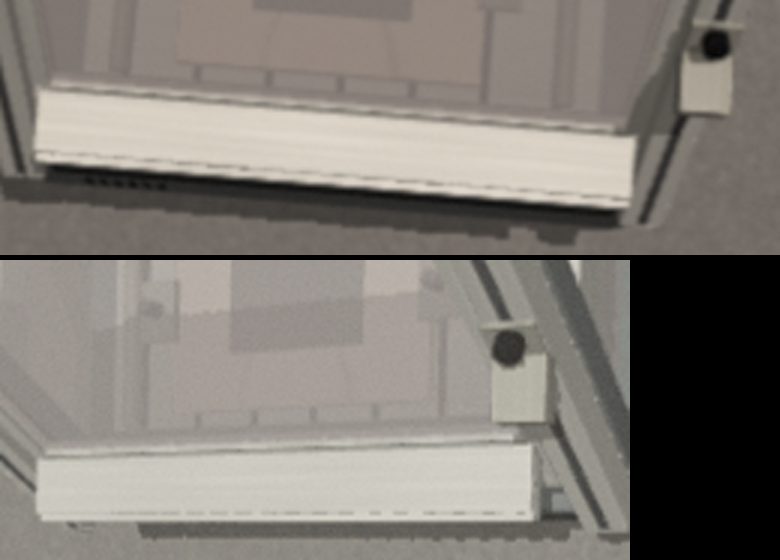

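```bash
cat > h.py <<'E'
from plant import robot
import cv2,numpy as np
np.set_printoptions(precision=3,suppress=True)
def ray(n,p,m=None):
    m=m or robot.camera_model(n)
    K=np.array([[m['fx'],0,m['cx']],[0,m['fy'],m['cy']],[0,0,1]])
    u=cv2.undistortPoints(np.array([[p]],float),K,m['D'])[0,0]
    d=m['orientation']@np.array([u[0],-u[1],-1]);return m['origin'],d/np.linalg.norm(d)
def tri(r1,r2):
    (a,d),(b,e)=r1,r2
    t=np.linalg.lstsq(np.c_[d,-e],b-a,rcond=None)[0]
    p,q=a+t[0]*d,b+t[1]*e;return (p+q)/2,np.linalg.norm(p-q)
def plane(n,p,z):
    o,d=ray(n,p);return o+d*(z-o[2])/d[2]
E
python3 - <<'E'
from h import *
T=lambda u,v:ray("top",(165+u/3-.33,115+v/3-.33))
S=lambda u,v:ray("scene",(285+(299-(v-260))/3-.33,95+u/3-.33))
P={}
for k,t,s in [("lipL",(36,164),(39,520)),("lipR",(632,209),(540,521)),("tabL",(680,112),(492,422)),("tabR",(731,116),(547,425)),("lipLtop",(38,88),(37,459)),("lipRtop",(634,136),(531,444))]:
    P[k],g=tri(T(*t),S(*s));print(k,P[k],g)
a=P["lipL"]-P["lipR"];print(np.linalg.norm(a),np.linalg.norm(P["tabL"]-P["tabR"]))
y=a*[1,1,0];y/=np.linalg.norm(y);x=np.array([y[1],-y[0],0]);print("yaw",np.degrees(np.arctan2(x[1],x[0])))
z=.5*x+[0,0,.866];xi=.866*x-[0,0,.5]
L=(P["lipL"]+P["lipR"])/2;t=(P["tabL"]+P["tabR"])/2
for n,v in(("y",y),("z",z),("xi",xi)):print(n,(t-L)@v)
print("travel from height",(L[2]+8*.866-.75-177)/.866)
for n,c,zz in(("trim",(125,220),191),("trimfoot",(150,223),0),("pot",(391,222),100),("w1",(243,280),3),("w2",(280,243),3)):
    p=plane("top",c,zz);print(n,p,(p-L)@x,(p-L)@y)
E
```

```text
lipL [628.579 189.517 214.833] 5.980049704368806
lipR [ 592.012 -193.568  208.562] 2.7208739754855986
tabL [ 638.896 -203.641  299.158] 3.8479472839966053
tabR [ 634.723 -233.529  298.758] 0.9297814525034755
lipLtop [675.675 188.033 215.436] 1.5258399979346031
lipRtop [ 637.529 -194.536  217.472] 1.6910429862886416
384.87759823858875 30.181133426108573
yaw -5.452600460510641
y -213.06036612229073
z 99.05353680266684
xi -2.9522363950910915
travel from height 47.20067674610123
trim [530.447 297.341 191.   ] -107.93348652239888 290.42453277423067
trimfoot [529.967 300.99    0.   ] -108.75842147660704 294.0108776411796
pot [ 520.12  -249.013  100.   ] -66.29800850171657 -254.43845750275767
w1 [392.137  79.87    3.   ] -224.9532725841471 60.79540524264305
w2 [477.6    -8.731   3.   ] -131.45774023148692 -19.284013471263325
```

The lip ends are 385 mm apart (384 given), the tab is 30 mm wide and the yaw is about -5.5°. The tab sits roughly 99 mm up the guides from the lip. I'll square the tool to the machine while lifting, then cross over.

Emit:
drive_tool(
  motion=[
    [[0, 0, -6.4, 0, 0, -25, 1], [0, 0, -6.4, 0, 0, -25, 1], [0, 0, -6.3, 0, 0, -25, 1], [0, 0, 0, -8, -30, 0, 1], [0, 0, 0, -8, -30, 0, 1]],
  ],
  force=10,
)

```text
time: 0.52
position: [279.5, 531.5, 281.4]
eef_rot: [[-0.996, 0.091, 0.001], [0.091, 0.996, 0.003], [-0.0, 0.003, -1.0]]
contact_force: [0.3, -1.0, -0.2]
grip_width: 63.9
grip_force: 0.0
```

```bash
python3 - <<'E'
from h import *
s=robot.observe();print(s['time'],s['position'],s['joint_pos'],s['eef_rot'],s['grip_width'])
E
```

```text
0.5167 [279.455 531.476 281.369] [-63.023  27.589  -2.958  89.577   1.489  62.689  18.433] [[-0.996  0.091  0.001]
 [ 0.091  0.996  0.003]
 [-0.     0.003 -1.   ]] 63.913361544542774
```

Emit:
drive_tool(
  motion=[
    [[0, 0, 0, -14, -35, 0, 1], [0, 0, 0, -14, -35, 0, 1], [0, 0, 0, -14, -35, 0, 1], [0, 0, 0, -14, -35, 0, 1], [0, 0, 0, -14, -35, 0, 1]],
  ],
)

```text
time: 0.93
position: [333.1, 347.3, 280.2]
eef_rot: [[-0.996, 0.094, -0.0], [0.094, 0.996, -0.0], [0.0, -0.0, -1.0]]
contact_force: [0.9, 0.2, -0.1]
grip_width: 31.0
grip_force: 0.0
```

Emit:
drive_tool(
  motion=[
    [[0, 0, 0, -14, -35, 0, 1], [0, 0, 0, -14, -35, 0, 1], [0, 0, 0, -14, -35, 0, 1], [0, 0, 0, -14, -35, 0, 1], [0, 0, 0, -14, -35, 0, 1]],
  ],
)

```text
time: 1.35
position: [386.2, 166.6, 280.4]
eef_rot: [[-0.996, 0.094, -0.0], [0.094, 0.996, -0.0], [0.0, -0.0, -1.0]]
contact_force: [0.8, 1.0, 0.5]
grip_width: 0.6
grip_force: 0.0
```

Emit:
drive_tool(
  motion=[
    [[0, 0, 0, -14, -35, 0, 1], [0, 0, 0, -14, -35, 0, 1], [0, 0, 0, -14, -35, 0, 1], [0, 0, 0, -14, -35, 0, 1], [0, 0, 0, 0, 0, 0, 1]],
  ],
)

```text
time: 1.77
position: [430.1, 16.3, 280.6]
eef_rot: [[-0.994, 0.105, 0.001], [0.105, 0.994, -0.004], [-0.002, -0.004, -1.0]]
contact_force: [-0.7, 0.8, 0.6]
grip_width: 0.6
grip_force: 0.0
```

Emit:
drive_tool(
  motion=[
    [[0, -7, 0, 0, 0, 0, 1], [0, -7, 0, 0, 0, 0, 1], [0, -7, 0, 0, 0, 0, 1], [0, -7, 0, 0, 0, 0, 1], [0, -7, 0, 0, 0, 0, 1]],
  ],
)

```text
time: 2.18
position: [428.5, 13.9, 279.7]
eef_rot: [[-0.884, 0.111, 0.454], [0.088, 0.994, -0.071], [-0.459, -0.023, -0.888]]
contact_force: [-0.1, -0.9, -0.6]
grip_width: 0.4
grip_force: 0.0
```

```bash
python3 - <<'E'
from h import *
s=robot.observe();print(s['time'],s['position'],s['joint_pos'],s['eef_rot'],s['grip_width'],s['contact_force'])
m=robot.camera_model("wrist");print(m['origin'],m['orientation'],m['fx'])
cv2.imwrite("pics/w1.png",robot.read_camera("wrist")[...,::-1])
E
```

```text
2.1833 [428.454  13.906 279.705] [-23.019   0.001   7.917 137.556  32.855  20.178  40.078] [[-0.884  0.111  0.454]
 [ 0.088  0.994 -0.071]
 [-0.459 -0.023 -0.888]] 0.37405356599489753 [-0.139 -0.872 -0.629]
[285.769  32.208 406.632] [[ 0.111 -0.748 -0.654]
 [ 0.994  0.068  0.09 ]
 [-0.023 -0.66   0.751]] 372.6334513209767
```

View pics/w1.png

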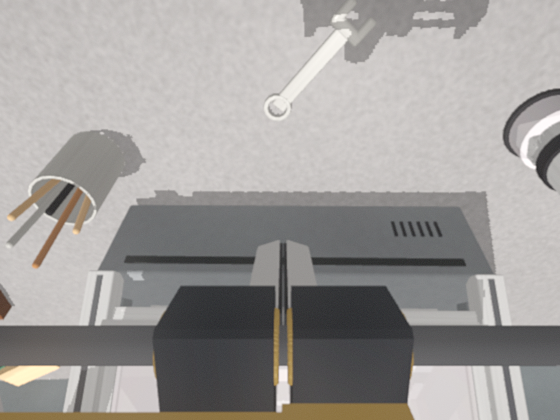

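The wrist view (finger pads at about (283,260)) shows the tool facing the plinth, with the wrench, pot and trimmer clear of it. Next I go along the fingers, down and forward, then tilt further.

Emit:
drive_tool(
  motion=[
    [[0, 0, 0, -2, 1, 28, 1], [0, 0, 0, -2, 1, 28, 1], [0, 0, 0, -2, 1, 28, 1], [0, 0, 0, -2, 1, 28, 1], [0, 0, 0, 0, 0, 25, 1]],
  ],
)

```text
time: 2.65
position: [475.9, 1.8, 206.5]
eef_rot: [[-0.885, 0.118, 0.451], [0.082, 0.992, -0.099], [-0.459, -0.05, -0.887]]
contact_force: [0.6, -1.0, 0.4]
grip_width: 0.7
grip_force: 0.0
```

Emit:
drive_tool(
  motion=[
    [[0, -7, 0, 0, 0, 0, 1], [0, -5, 0, 0, 0, 0, 1], [0, -3, 0, 0, 0, 0, 1], [0, 0, 0, 0, 0, 0, 1]],
  ],
)

```text
time: 2.98
position: [459.5, -5.9, 178.3]
eef_rot: [[-0.903, 0.105, 0.417], [0.045, 0.987, -0.151], [-0.428, -0.118, -0.896]]
contact_force: [0.5, -0.3, 0.2]
grip_width: 0.8
grip_force: 0.0
```

```bash
python3 - <<'E'
from h import *
s=robot.observe();print(s['time'],s['position'],s['joint_pos'],s['eef_rot'],s['contact_force'])
cv2.imwrite("pics/s1.png",robot.read_camera("scene")[...,::-1])
E
```

```text
2.9833 [459.485  -5.924 178.291] [ 18.245  21.126 -43.121 140.435  87.406  30.911 -15.672] [[-0.903  0.105  0.417]
 [ 0.045  0.987 -0.151]
 [-0.428 -0.118 -0.896]] [ 0.529 -0.303  0.173]
```

View pics/s1.png

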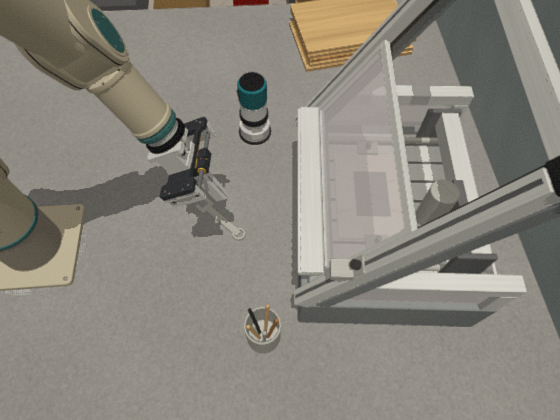

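The scene view shows the arm folded, with the hand near (195,180) over the wrench and all objects unmoved. I'll move forward first to unfold the elbow, then work out the tilt correction.

Emit:
drive_tool(
  motion=[
    [[0, 0, 0, -17, 1, 11, 1], [0, 0, 0, -17, 1, 11, 1], [0, 0, 0, -17, 1, 11, 1], [0, 0, 0, -17, 0, 10, 1], [0, 0, 0, 0, 0, 0, 1]],
  ],
)

```text
time: 3.45
position: [543.7, -16.6, 170.4]
eef_rot: [[-0.9, 0.112, 0.421], [0.048, 0.986, -0.16], [-0.433, -0.124, -0.893]]
contact_force: [0.7, 0.1, 1.1]
grip_width: 0.2
grip_force: 0.0
```

```bash
cat >> h.py <<'E'
from scipy.spatial.transform import Rotation as Ro
yaw=np.radians(-5.45);mx=np.array([np.cos(yaw),np.sin(yaw),0]);my=np.array([-np.sin(yaw),np.cos(yaw),0])
def turn(a):
    R=robot.observe()['eef_rot'];a=np.radians(a)
    z=np.sin(a)*mx-[0,0,np.cos(a)];x=np.cross(my,z)
    return Ro.from_matrix(R.T@np.c_[x,my,z]).as_rotvec(degrees=True)
def go(d,a=None):
    R=robot.observe()['eef_rot'];return R.T@np.array(d)
def st():
    s=robot.observe();print(s['time'],s['position'],s['joint_pos'],s['contact_force'],"tilt",np.degrees(np.arccos(-s['eef_rot'][2,2])));print(s['eef_rot'])
E
python3 - <<'E'
from h import *
st();print(turn(35),turn(45))
E
```

```text
3.45 [543.676 -16.566 170.392] [ 17.784  27.157 -38.895 130.229  84.15   31.882  -5.677] [0.735 0.125 1.134] tilt 26.741434903620696
[[-0.9    0.112  0.421]
 [ 0.048  0.986 -0.16 ]
 [-0.433 -0.124 -0.893]]
[-6.657 -9.203  2.693] [ -6.42  -19.19    3.275]
```

Emit:
drive_tool(
  motion=[
    [[-1.6, -4.8, 0.8, 0, 0, 0, 1], [-1.6, -4.8, 0.8, 0, 0, 0, 1], [-1.6, -4.8, 0.8, 0, 0, 0, 1], [-1.6, -4.8, 0.8, 0, 0, 0, 1], [0, 0, 0, 0, 0, 0, 1]],
  ],
)

```text
time: 3.87
position: [542.0, -17.0, 159.6]
eef_rot: [[-0.815, 0.095, 0.572], [0.032, 0.992, -0.119], [-0.579, -0.078, -0.812]]
contact_force: [0.9, -0.2, -0.6]
grip_width: 0.7
grip_force: 0.0
```

```bash
python3 - <<'E'
from h import *
st();print(turn(45))
p=robot.observe()['position'];print(go(np.array([575,5,145])-p))
E
```

```text
3.8667 [541.989 -17.011 159.637] [ 27.703  34.867 -54.536 140.683 114.266  46.386 -34.665] [ 0.921 -0.224 -0.647] tilt 35.72579241969926
[[-0.815  0.095  0.572]
 [ 0.032  0.992 -0.119]
 [-0.579 -0.078 -0.812]]
[-3.449 -9.517  2.888]
[-17.719  26.129  28.138]
```

Emit:
drive_tool(
  motion=[
    [[0, 0, 0, -11, 1, 14, 1], [0, 0, 0, -10, 1, 14, 1], [0, 0, 0, -10, 1, 14, 1], [0, 0, 0, -10, 1, 14, 1], [0, 0, 0, 0, 0, 0, 1]],
  ],
)

```text
time: 4.28
position: [613.0, -24.5, 141.3]
eef_rot: [[-0.81, 0.103, 0.577], [0.035, 0.991, -0.128], [-0.585, -0.084, -0.807]]
contact_force: [-0.6, 0.1, 0.3]
grip_width: 0.5
grip_force: 0.0
```

```bash
python3 - <<'E'
from h import *
st();print(turn(40), go(30*(.5*mx+[0,0,.866])))
for n in("scene","top"):cv2.imwrite(f"pics/{n}2.png",robot.read_camera(n)[...,::-1])
a=cv2.resize(cv2.imread("pics/scene2.png")[60:310,150:400],(390,390));b=cv2.resize(cv2.imread("pics/top2.png")[80:280,160:420],(507,390))
cv2.imwrite("pics/c2.png",cv2.resize(np.hstack([a,b]),(798,347)))
E
```

```text
4.2833 [613.032 -24.527 141.256] [ 26.135  39.808 -49.791 131.872 114.772  44.929 -28.561] [-0.566  0.131  0.335] tilt 36.215962985351865
[[-0.81   0.103  0.577]
 [ 0.035  0.991 -0.128]
 [-0.585 -0.084 -0.807]]
[-4.059 -4.076  2.59 ] [-27.345  -2.052 -12.165]
```

View pics/c2.png

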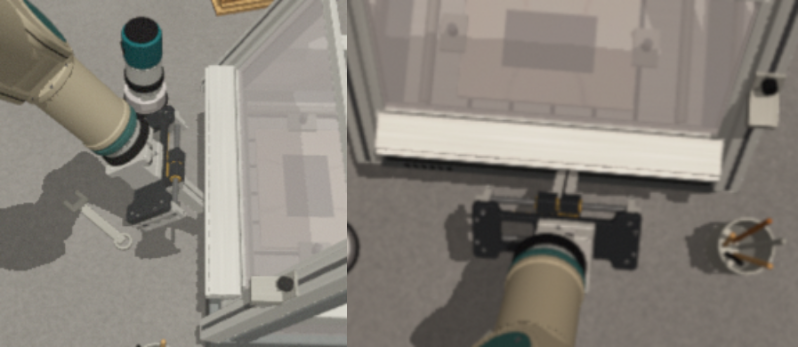

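The crop shows the fingers reaching under the lip: in the top half the tips vanish beneath it at about (565,180). The trimmer, pot and wrench are undisturbed. Next I push slowly up the guides.

Emit:
drive_tool(
  motion=[
    [[-2, -2, 1, 0, 0, 0, 1], [-2, -2, 1, 0, 0, 0, 1], [0, 0, 0, -5, -0.4, -3, 1], [0, 0, 0, -5, -0.4, -3, 1], [0, 0, 0, 0, 0, 0, 1]],
  ],
)

```text
time: 4.8
position: [615.4, -23.6, 154.6]
eef_rot: [[-0.763, 0.084, 0.64], [0.061, 0.996, -0.058], [-0.643, -0.005, -0.766]]
contact_force: [0.1, 0.7, 1.2]
grip_width: 0.8
grip_force: 0.0
```

```bash
python3 - <<'E'
from h import *
st();print(go(30*(.5*mx+[0,0,.866])))
E
```

```text
4.8 [615.389 -23.631 154.625] [ 32.077  40.84  -54.023 135.102 125.088  45.702 -35.778] [0.068 0.686 1.249] tilt 40.01753828539727
[[-0.763  0.084  0.64 ]
 [ 0.061  0.996 -0.058]
 [-0.643 -0.005 -0.766]]
[-28.192  -0.304 -10.251]
```

Tilt is 40° and aligned. I'm pushing about 5 mm per row along the guides.

Emit:
drive_tool(
  motion=[
    [[0, 0, 0, -4.7, 0, -1.7, 1], [0, 0, 0, -4.7, 0, -1.7, 1], [0, 0, 0, -4.7, 0, -1.7, 1], [0, 0, 0, -4.7, 0, -1.7, 1], [0, 0, 0, -4.7, 0, -1.7, 1]],
  ],
)

```text
time: 5.22
position: [626.5, -24.2, 174.1]
eef_rot: [[-0.766, 0.084, 0.638], [0.062, 0.997, -0.056], [-0.64, -0.003, -0.768]]
contact_force: [-0.9, 0.5, -3.7]
grip_width: 0.3
grip_force: 1.0
```

Emit:
drive_tool(
  motion=[
    [[0, 0, 0, -4.7, 0, -1.7, 1], [0, 0, 0, -4.7, 0, -1.7, 1], [0, 0, 0, -4.7, 0, -1.7, 1], [0, 0, 0, -4.7, 0, -1.7, 1], [0, 0, 0, -4.7, 0, -1.7, 1]],
  ],
)

```text
time: 5.63
position: [639.2, -25.4, 195.8]
eef_rot: [[-0.765, 0.084, 0.638], [0.062, 0.996, -0.056], [-0.641, -0.003, -0.768]]
contact_force: [-2.5, 0.3, -1.0]
grip_width: 0.5
grip_force: 1.5
```

Emit:
drive_tool(
  motion=[
    [[0, 0, 0, -4.7, 0, -1.7, 1], [0, 0, 0, -4.7, 0, -1.7, 1], [0, 0, 0, -4.7, 0, -1.7, 1], [0, 0, 0, -4.7, 0, -1.7, 1], [0, 0, 0, -4.7, 0, -1.7, 1]],
  ],
)

```text
time: 6.05
position: [651.9, -26.7, 217.6]
eef_rot: [[-0.765, 0.084, 0.639], [0.062, 0.996, -0.057], [-0.641, -0.004, -0.767]]
contact_force: [-5.2, -0.7, -0.8]
grip_width: 0.6
grip_force: 1.8
```

```bash
python3 - <<'E'
from h import *
st();print(go(30*(.5*mx+[0,0,.866])))
for n in("scene","top"):cv2.imwrite(f"pics/{n}3.png",robot.read_camera(n)[...,::-1])
t=cv2.imread("pics/top3.png")[65:200,165:425];s=cv2.imread("pics/scene3.png")[95:305,285:385]
t=cv2.resize(t,None,fx=2.3,fy=2.3,interpolation=cv2.INTER_CUBIC)
s=cv2.rotate(cv2.resize(s,None,fx=2.7,fy=2.7,interpolation=cv2.INTER_CUBIC),cv2.ROTATE_90_COUNTERCLOCKWISE)
c=np.zeros((600,600,3),np.uint8);c[:t.shape[0],:t.shape[1]]=t;c[320:320+s.shape[0],:s.shape[1]]=s
cv2.imwrite("pics/c3.png",c)
E
```

```text
6.05 [651.865 -26.709 217.584] [ 32.26   32.21  -50.666 126.733 111.319  32.758 -21.929] [-5.183 -0.676 -0.845] tilt 39.87551290827338
[[-0.765  0.084  0.639]
 [ 0.062  0.996 -0.057]
 [-0.641 -0.004 -0.767]]
[-28.167  -0.259 -10.321]
```

View pics/c3.png

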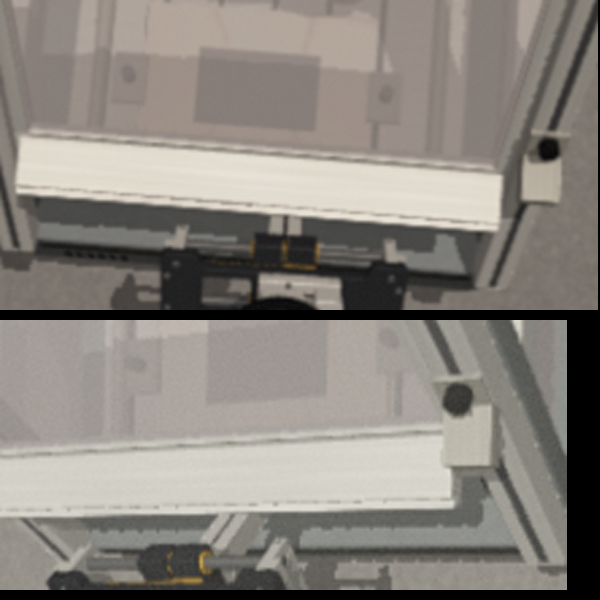

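The window is rising; in the top crop the lip's right corner is at (500,231), against the tab's front edge at (522–560, 200–204). I'll measure the remaining gap.

```bash
python3 - <<'E'
from h import *
T=lambda u,v:ray("top",(165+u/2.3-.3,65+v/2.3-.3))
S=lambda u,v:ray("scene",(285+(269-(v-320))/2.7-.3,95+u/2.7-.3))
z=.5*mx+[0,0,.866]
P={}
for k,t,s in [("lipR",(500,231),(453,508)),("tabL",(522,200),(443,466)),("tabR",(560,204),(494,468))]:
    P[k],g=tri(T(*t),S(*s));print(k,P[k],g)
t=(P["tabL"]+P["tabR"])/2;d=t-P["lipR"];print("gap z",d@z,"x",d@np.array(.866*mx-[0,0,.5]),"y",d@my)
# single-view: slide lipR along guide until pixel line meets tab front line
def proj(n,p):
    m=robot.camera_model(n);q=m['orientation'].T@(p-m['origin']);q=q/-q[2]
    r2=q[0]**2+q[1]**2;f=1+m['D'][0]*r2;return np.array([m['cx']+m['fx']*q[0]*f,m['cy']-m['fy']*q[1]*f])
for n,g,a,b in(("top",proj("top",P["lipR"]+z),0,0),("scene",proj("scene",P["lipR"]+z),0,0)):
    A=proj(n,P["lipR"]);e=proj(n,P["lipR"]-my)-A;v=g-A;w=proj(n,t)-A
    print(n,np.linalg.solve(np.c_[v,e],w),"px/mm",v)
E
```

```text
lipR [ 619.521 -194.688  264.824] 0.41189405769130394
tabL [ 639.005 -204.041  299.824] 3.1114782543510757
tabR [ 635.099 -233.881  296.629] 1.1191851462555316
gap z 38.8044115749573 x 0.4083655657190306 y -22.498077516847825
top [40.773 23.211] px/mm [ 0.126 -0.346]
scene [41.72  24.143] px/mm [ 0.343 -0.188]
```

The gap is about 40 mm, and the sideways offset of 22.5 mm agrees with the given geometry (23). I push 32 mm more and measure again.

Emit:
drive_tool(
  motion=[
    [[0, 0, 0, -4.7, 0, -1.7, 1], [0, 0, 0, -4.7, 0, -1.7, 1], [0, 0, 0, -4.7, 0, -1.7, 1], [0, 0, 0, -4.7, 0, -1.7, 1]],
  ],
)

```text
time: 6.48
position: [662.2, -27.6, 234.8]
eef_rot: [[-0.765, 0.084, 0.639], [0.062, 0.996, -0.057], [-0.641, -0.004, -0.767]]
contact_force: [-2.0, -0.1, -2.7]
grip_width: 0.5
grip_force: 1.3
```

Emit:
drive_tool(
  motion=[
    [[0, 0, 0, -4.7, 0, -1.7, 1], [0, 0, 0, -3.8, 0, -1.4, 1], [0, 0, 0, -1.9, 0, -0.7, 1], [0, 0, 0, 0, 0, 0, 1], [0, 0, 0, 0, 0, 0, 1]],
  ],
)

```text
time: 6.9
position: [668.2, -27.5, 244.9]
eef_rot: [[-0.764, 0.083, 0.64], [0.062, 0.997, -0.056], [-0.643, -0.004, -0.766]]
contact_force: [-0.3, 0.4, 1.0]
grip_width: 0.6
grip_force: 0.0
```

```bash
python3 - <<'E'
from h import *
st()
for n in("scene","top"):cv2.imwrite(f"pics/{n}4.png",robot.read_camera(n)[...,::-1])
t=cv2.imread("pics/top4.png")[105:175,340:430];s=cv2.imread("pics/scene4.png")[215:285,290:380]
f=lambda i:cv2.resize(i,None,fx=6,fy=6,interpolation=cv2.INTER_CUBIC)
s=cv2.rotate(f(s),cv2.ROTATE_90_COUNTERCLOCKWISE)[:]
c=np.zeros((540,960,3),np.uint8);c[:420,:540]=f(t);c[:540,540:960]=s
cv2.imwrite("pics/c4.png",cv2.resize(c,None,fx=5/6,fy=5/6,interpolation=cv2.INTER_AREA))
E
```

```text
6.9 [668.185 -27.498 244.942] [ 31.461  29.273 -48.429 122.958 103.07   28.583 -13.609] [-0.264  0.419  0.957] tilt 39.988534771380756
[[-0.764  0.083  0.64 ]
 [ 0.062  0.997 -0.056]
 [-0.643 -0.004 -0.766]]
```

View pics/c4.png

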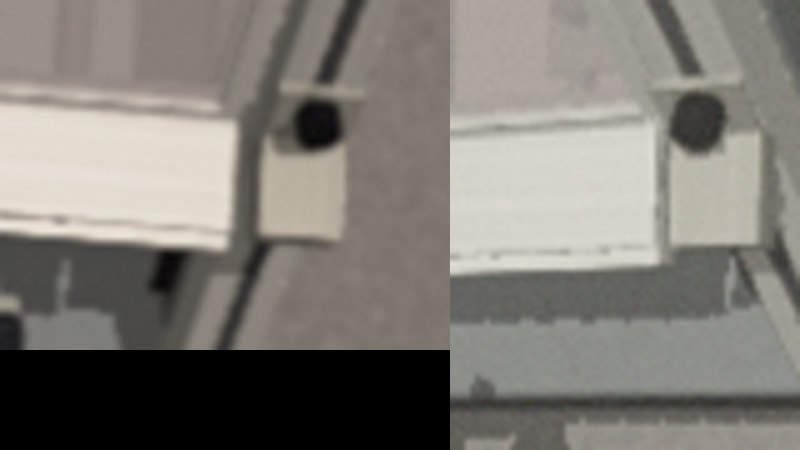

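The crops (5× scale) show the lip's front lower edge at y≈254, extrapolated to the tab, against the tab's edge at 240 in the top view. In the scene view these are 262 and 246, so about 9 mm remains. I push that far.

Emit:
drive_tool(
  motion=[
    [[0, 0, 0, -2.8, 0, -1, 1], [0, 0, 0, -2.8, 0, -1, 1], [0, 0, 0, -2.8, 0, -1, 1], [0, 0, 0, 0, 0, 0, 1], [0, 0, 0, 0, 0, 0, 1]],
  ],
)

```text
time: 7.42
position: [672.2, -27.8, 252.2]
eef_rot: [[-0.764, 0.084, 0.639], [0.062, 0.996, -0.056], [-0.642, -0.003, -0.767]]
contact_force: [-0.7, 0.2, -0.8]
grip_width: 0.1
grip_force: 0.5
```

```bash
python3 - <<'E'
from h import *
st()
for n in("scene","top"):cv2.imwrite(f"pics/{n}5.png",robot.read_camera(n)[...,::-1])
t=cv2.imread("pics/top5.png")[105:175,340:430];s=cv2.imread("pics/scene5.png")[215:285,290:380]
f=lambda i:cv2.resize(i,None,fx=6,fy=6,interpolation=cv2.INTER_CUBIC)
s=cv2.rotate(f(s),cv2.ROTATE_90_COUNTERCLOCKWISE)[:]
c=np.zeros((540,960,3),np.uint8);c[:420,:540]=f(t);c[:540,540:960]=s
cv2.imwrite("pics/c5.png",cv2.resize(c,None,fx=5/6,fy=5/6,interpolation=cv2.INTER_AREA))
E
```

```text
7.4167 [672.216 -27.843 252.223] [ 31.24   28.557 -47.839 121.89  100.215  27.629 -10.751] [-0.689  0.162 -0.756] tilt 39.93216385830845
[[-0.764  0.084  0.639]
 [ 0.062  0.996 -0.056]
 [-0.642 -0.003 -0.767]]
```

View pics/c5.png

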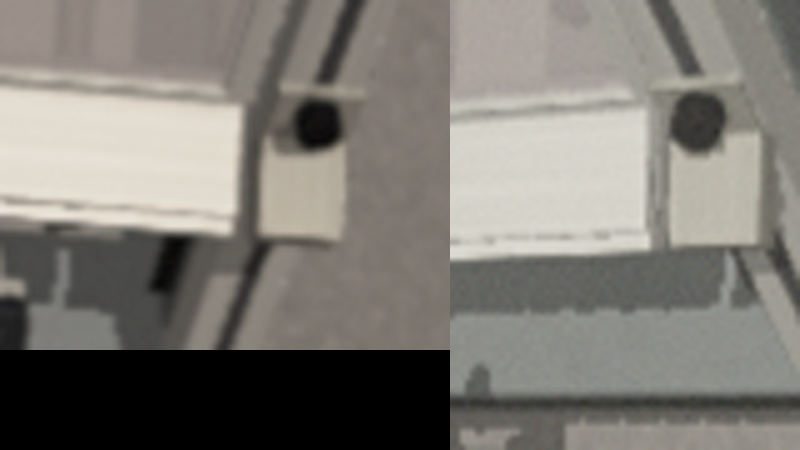

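Both views now put the lip's edge in line with the tab's to within about 1 px (239 vs 240, and 247 vs 246), which is about 2 mm. I withdraw down the guides, then straight back.

Emit:
drive_tool(
  motion=[
    [[0, 0, 0, 6, 0, 2.2, 1], [0, 0, 0, 8, 0, 2.9, 1], [0, 0, 0, 8, 0, 2.9, 1], [0, 0, 0, 8, 0, 2.9, 1], [0, 0, 0, 8, 0, 2.9, 1]],
  ],
)

```text
time: 7.93
position: [652.2, -26.7, 217.2]
eef_rot: [[-0.764, 0.084, 0.64], [0.062, 0.996, -0.057], [-0.643, -0.004, -0.766]]
contact_force: [0.1, 0.3, -0.2]
grip_width: 0.3
grip_force: 0.0
```

Emit:
drive_tool(
  motion=[
    [[0, 0, 0, 16, 0, -13, 1], [0, 0, 0, 16, 0, -13, 1], [0, 0, 0, 16, 0, -13, 1], [0, 0, 0, 16, 0, -13, 1], [0, 0, 0, 0, 0, 0, 1]],
  ],
)

```text
time: 8.35
position: [566.3, -19.2, 215.0]
eef_rot: [[-0.767, 0.081, 0.637], [0.059, 0.997, -0.056], [-0.639, -0.005, -0.769]]
contact_force: [-1.3, 0.4, -0.7]
grip_width: 0.8
grip_force: 0.0
```

Emit:
drive_tool(
  motion=[
    [[0, 0, 0, 0, 0, 0, 1], [0, 0, 0, 0, 0, 0, 1], [0, 0, 0, 0, 0, 0, 1]],
  ],
)

```text
time: 8.6
position: [571.1, -19.8, 216.4]
eef_rot: [[-0.763, 0.085, 0.64], [0.063, 0.996, -0.057], [-0.643, -0.003, -0.766]]
contact_force: [0.6, 0.4, 0.6]
grip_width: 0.5
grip_force: 0.0
```

```bash
python3 - <<'E'
from h import *
st()
for n in("scene","top"):cv2.imwrite(f"pics/{n}6.png",robot.read_camera(n)[...,::-1])
for n,(y0,y1,x0,x1) in (("top",(105,175,340,425)),("scene",(215,285,290,380))):
    a,b=[cv2.cvtColor(cv2.imread(f"pics/{n}{i}.png"),6)[y0:y1,x0:x1].astype(np.float32) for i in(5,6)]
    w=(slice(15,35),slice(20,50)) if n=="top" else (slice(0,40),slice(5,50))
    print(n,cv2.phaseCorrelate(a[w],b[w]),np.abs(a-b)[w].mean())
c=np.hstack([cv2.resize(cv2.imread("pics/top6.png"),(400,300)),cv2.resize(cv2.imread("pics/scene6.png"),(400,300))])
t=cv2.imread("pics/top6.png")[105:165,340:420];s=cv2.imread("pics/scene6.png")[215:285,290:370]
f=lambda i:cv2.resize(i,(400,300),interpolation=cv2.INTER_CUBIC)
cv2.imwrite("pics/c6.png",np.vstack([c,np.hstack([f(t),f(cv2.rotate(s,cv2.ROTATE_90_COUNTERCLOCKWISE))])]))
E
```

```text
8.6 [571.12  -19.755 216.37 ] [ 35.442  28.531 -56.327 137.896 117.673  36.751 -33.827] [0.648 0.368 0.636] tilt 39.99662953342018
[[-0.763  0.085  0.64 ]
 [ 0.063  0.996 -0.057]
 [-0.643 -0.003 -0.766]]
top ((-0.061730053882531166, 0.02212328722090895), 1.0017306532462438) 0.725
scene ((0.3893998147778568, -0.1330908143013545), 0.5902554278903537) 2.7672222
```

View pics/c6.png

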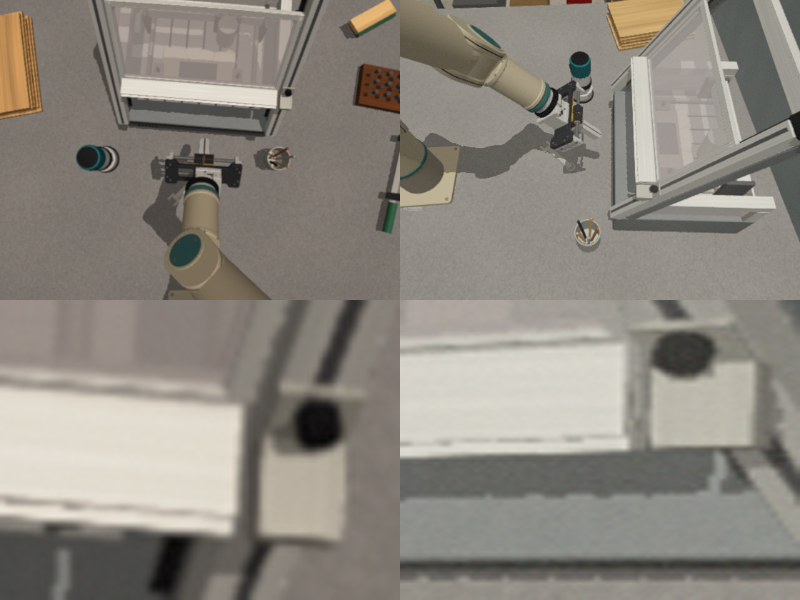

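The window has stayed up: in the lower crops the lip's edge is in line with the tab's, at y≈540 on the left and 450 on the right. The hand is clear, and the trimmer, pot and tab are where they were. I'm handing in.

```bash
python3 -c "
from plant import robot
print(robot.close_job())"
```

```text
the job is handed in; nothing more can be done
None
```

I pushed the window up from beneath until the lip was level with the index tab (within about 2 mm by the camera images), withdrew the hand, and handed the job in; no verdict was returned.

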